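# Call order seven at the ribbon counter

## Task

Order 7 is ready. First lift the red tag numbered 7 off its hook and put it down in the wooden tray; then turn the finger wheel of the blue counter until the 7 stands centred in its window. Leave the two other tags hanging on their hooks, do not disturb the ribbon spools and the bowl, and let go of everything at the end.

Things in the scene. Friction and masses are not known exactly. Their poses are not given: they have to be found in the camera images.
- drum (a joint): angle (rad) of the white digit drum, one piece with the finger wheel, on a level shaft. Digits 0 to 9, one every 0.628 rad: digit n is centred in the window at n x 0.628 (7 at 4.398). Grows as the wheel's top moves along +x of wheel_hub (away from the robot). Stops at -0.15 and 5.8; starts within 0.9 to 2.6. About 0.1 N m of friction, no clicks; it stays where it is left.
- wheel_hub (a point): centre of the aluminium finger wheel, 70 mm above the table; frame fixed to the case: x away from the robot, y along the shaft from case to wheel, z up. Upright disc, 16 mm thick (y), 88 mm in diameter, with ten 12 mm round knobs on the rim reaching to 100 mm diameter; shaft 14 mm thick. Pinch its rim across the 16 mm, anywhere on its upper half; it may creep in the grip.
- counter: blue case, fixed, 64 mm wide (y), 130 mm base, with a rounded top of 53 mm radius about the shaft; origin on the table under its middle, axes as wheel_hub, which lies 80 mm to its +y. The cheek facing the wheel is 48 mm from the wheel's middle plane. Window 28 mm wide, framed in brass, 30 degrees from the top, leaning away from the robot.
- tag7: red tag with a white 7, about 30 to 65 g, on one of three hooks (varies). Upright plate 44 wide (y), 8 thick (x), 50 mm high (z); origin at the plate's centre. A brass wire loop on it reaches 58 mm above the origin, 29 mm wide inside; the hook's 6 mm wire runs through it along x with its axis 48 mm above the origin, 20 mm clear of the plate's upper edge.
- tag2: blue tag with a white 2, same shape; stays on its hook
- tag5: green tag with a white 5, same shape; stays on its hook
- tag_stand: fixed wooden stand; origin on the table below the middle tag, x away from the robot, y along the bar. Tags hang 110 mm apart along y, origins 142 mm up. Bar (top at 199 mm) 70 mm behind the tags, posts at y -165 and 165. Hook tips lie 20 mm on the -x side of the tag's middle, rising 13 mm above the wire's axis: lift a tag 13 to 19 mm, then draw it 40 mm along -x.
- tray_in (a point): centre of the inner floor of the fixed wooden tray, 188 mm (x) by 148 mm (y) inside, rim 29 to 30 mm above this point; outside height 35 mm.
- spool_orange: loose spool of orange ribbon standing upright, 54 mm in diameter, 58 mm high; origin under its centre
- spool_mint: loose spool of pale blue ribbon standing upright, same size; origin under its centre
- bowl: loose white bowl, 120 mm in diameter, 50 mm high; origin under its centre
Not all that is in view belongs to the job. Several things have the shape of the tag7; the one meant has the colours described above. Of the things that look like the counter, the larger one is meant.

How it is judged:
By the outcome, as a careful person would: the job done as asked, in the order asked, and still so for the second after the job is handed in, with the robot touching nothing.
It also fails if it takes over 72 s, if anything falls off the work surface, if the arm or the gripper's body presses on something with over 40 N, if the wrist force passes 120 N, or if a joint passes its speed limit or range.

## Robot

A 7-joint arm with a two-finger parallel gripper is mounted at the origin on the work surface. World frame = base frame: x ahead of the robot, y to its left, z up, the work surface at z = 0. Lengths are in m, angles in rad, forces in N, time in s.
With the tool pointing down it reaches from about 0.425 to 0.925 m from the base axis. Payload 6.8 kg.
Tool frame: the origin (TCP) lies at the very end of the fingers, on their centre line; the grasp point (between the pads) lies 19 mm behind it; z points along the fingers, y is the line along which they close (so a half turn about z gives the same grasp; the last joint's range is limited). The gripper opens to 88 mm and grips with 3 to 60 N. Pads are 20 mm wide; open, the fingers measure 115 mm over their backs; the gripper's body (75 mm by 178 mm) begins 61 mm behind the grasp point.
Start: joints at [-1.323, 0.477, 0.022, 1.555, -0.011, 1.109, -0.083], TCP at [0.235, 0.633, 0.189] pointing down, gripper open.
Joint ranges: [-2.96, 2.96], [-0.34, 2.1], [-1.41, 1.46], [0.24, 2.44], [-1.37, 4.51], [0.17, 1.92], [-2.96, 2.96]. Speed limits (rad/s): [2.39, 2.39, 3.14, 3.14, 3.14, 3.14, 3.14].

## Interface

Orientations are given as a 3x3 rotation matrix whose columns are the frame's x, y, z axes.
In Python, from station import r gives the robot as it stands.
- The arm moves only by the tool send_rows, never from a script. Its argument "steps" is a list of rows, each an object of numbers: "x", "y", "z": the shift along the world's x, y, z in m; "rx", "ry", "rz": the turn, a rotation vector about the world's x, y, z in rad. In form: [{"x": .., "y": .., "z": .., "rx": .., "ry": .., "rz": ..}, ...]. A call has 1 to 20 rows; each row shifts and turns the commanded pose from where the row before left it; what a row does not reach is not made up. A row lasts 1/12 s, in which the tool goes at most 41.7 mm and 7.16 degrees, less where a joint would pass 70% of its speed; a pose out of reach is approached as far as the arm can. A call is refused whole if a number of a shift passes 0.0417 or a number of a turn 0.125, either way. A call with a gripper value outside its range is refused whole. "grip" is the closure, from 0 (fully open) to 1 (shut), set as the call begins (left out, the last holds). The fingers move at their own pace and stop on an object; the grip force is fixed at half the most. Time passes only in rows, so rows that do not move let the fingers close. It gives the time, the measured TCP pose, the force, the opening and the grip force at its end, in the units of the state.
- r.observe(): the state, without advancing time (a new reading comes with each control period).
- r.grab_frame(name): name is "scene" or "side" or "wrist"; returns the picture (420x560x3 uint8, red, green, blue); there is no depth.
- r.get_calibration(name): a dict with "fx", "fy", "cx", "cy" (pixels), "R" (3x3) and "t" (3): a world point X has camera coordinates R X + t. Camera axes: x right, y down, z forward; pixel columns grow to the right and rows downward; lengths in m; the calibration is good to about 2 mm. A picture is of the moment at which its call begins: read the wrist's pose just before it. get_calibration takes no time and is no camera call; for the wrist camera it gives the pose at the moment of the call.
- r.close_job(): hands the job in; it is judged then, once.
The state is a dict: "clock": time; "joints": joint angles; "joint_vel": joint speeds; "effort": joint torques, N m; "tool_pos": TCP position; "orientation": TCP orientation; "ft_force": force on the tool from outside, world axes, zero at the start; "wrist_torque": the same for the moment, N m; "opening": finger opening in m; "grip_force": force on a finger pad.
Only numpy, scipy, OpenCV 4.12 (cv2) and the standard library are available. Lean on these libraries where they do the work, as an engineer would, in place of code of your own. Each camera call takes 0.05 s, during which the arm holds its last target. There are 200 camera calls.

## Working session

There is one attempt and no reset: what is moved stays moved. The work goes in short steps, Python scripts to look and compute and a tool call to move; the robot and the scene stay as the last step left them, time stands still between calls to the robot, and variables do not carry over. Pictures are saved under pics/ and viewed, at most 10 in all, crops included, and the job is handed in when it is done.

Besides the shell and the picture viewer there is one more tool, called after ">>>" as a command line: name --argument value ..., lists and objects as JSON in quotes. send_rows: Moves the arm, as the interface text tells. Its arguments: {"type":"object","properties":{"steps":{"type":"array","items":{"type":"object","properties":{"x":{"type":"number"},"y":{"type":"number"},"z":{"type":"number"},"rx":{"type":"number"},"ry":{"type":"number"},"rz":{"type":"number"}}}},"grip":{"type":"number"}},"required":["steps"]}

```bash
mkdir -p pics; python3 - <<'E'
from station import r
import cv2,numpy as np
for n in("scene","side"):
    im=r.grab_frame(n); c=r.get_calibration(n); print(n,{k:np.round(v,3).tolist() for k,v in c.items()})
    np.save(f"pics/{n}0.npy",im)
    cv2.imwrite(f"pics/{n}0.png",cv2.cvtColor(im,cv2.COLOR_RGB2BGR))
s=r.observe(); print(s)
E
```

```text
scene {'fx': 394.62, 'fy': 394.62, 'cx': 271.303, 'cy': 210.207, 'R': [[0.889, 0.458, -0.002], [0.392, -0.763, -0.514], [-0.237, 0.456, -0.858]], 't': [-0.456, -0.139, 1.097]}
side {'fx': 382.454, 'fy': 382.454, 'cx': 274.587, 'cy': 203.935, 'R': [[-0.963, -0.27, -0.007], [-0.139, 0.518, -0.844], [0.232, -0.812, -0.536]], 't': [0.496, 0.153, 0.802]}
{'clock': 0.1, 'joints': array([-1.32313396,  0.47766186,  0.02233141,  1.55633048, -0.01147433,
        1.10930328, -0.08313144]), 'joint_vel': array([-0.00041686, -0.0024518 ,  0.00091511, -0.00246039, -0.00044743,
       -0.00032396, -0.0012042 ]), 'effort': array([ 5.01046292e-03, -5.84087563e+01,  1.54048763e+00, -2.73314452e+01,
       -5.41451736e-02,  1.30223483e-02,  6.04572324e-05]), 'tool_pos': array([0.23491627, 0.63217656, 0.18842538]), 'orientation': array([[-9.37384825e-01,  3.48295147e-01, -4.24728630e-04],
       [ 3.48295382e-01,  9.37383607e-01, -1.51650302e-03],
       [-1.30056986e-04, -1.56947794e-03, -9.99998760e-01]]), 'ft_force': array([-0.14691229,  0.24700319,  0.50119591]), 'wrist_torque': array([0.00612162, 0.05677227, 0.03532933]), 'grip_force': 0.0, 'opening': 0.08778548306730377}
```

View pics/scene0.png

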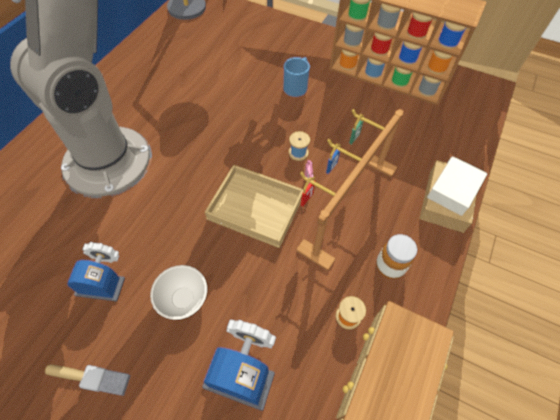

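View pics/side0.png

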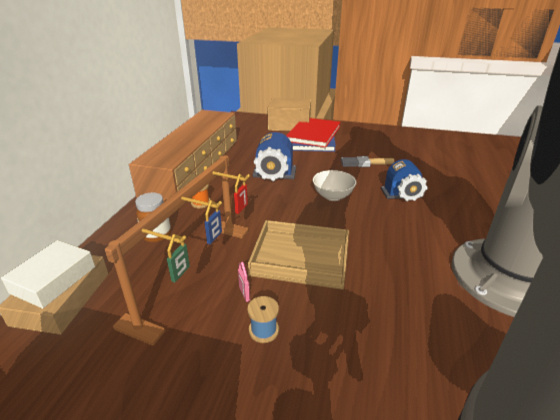

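The scene picture shows the red tag near (307,193), with the blue (333,157) and green (357,128) tags. The tray is at (255,207), the bowl at (180,293), the large counter at (240,370) with its wheel at (251,335), and the orange spool at (351,312). In the side picture the red tag is at (241,198), blue at (214,227), green at (178,262), the pink decoy at (244,280), the wheel at (274,165) and the tray at (300,252).

```bash
cat > h.py <<'E'
import numpy as np,cv2
from station import r
def ray(c,p):
    d=np.linalg.inv(c["R"])@np.array([(p[0]-c["cx"])/c["fx"],(p[1]-c["cy"])/c["fy"],1.]); return -np.array(c["R"]).T@c["t"], d/np.linalg.norm(d)
def plane(c,p,z):
    o,d=ray(c,p); return o+d*(z-o[2])/d[2]
def tri(obs):
    A=np.zeros((3,3));b=np.zeros(3)
    for c,p in obs:
        o,d=ray(c,p);P=np.eye(3)-np.outer(d,d);A+=P;b+=P@o
    X=np.linalg.solve(A,b); return X
def proj(c,X):
    q=np.array(c["R"])@X+c["t"]; return np.array([c["fx"]*q[0]/q[2]+c["cx"],c["fy"]*q[1]/q[2]+c["cy"]])
def blob(im,lo,hi,win,minA=15):
    h=cv2.cvtColor(im,cv2.COLOR_RGB2HSV); m=cv2.inRange(h,lo,hi); k=np.zeros_like(m); x0,y0,x1,y1=win; k[y0:y1,x0:x1]=m[y0:y1,x0:x1]
    n,l,s,ce=cv2.connectedComponentsWithStats(k)
    return [(s[i,:5].tolist(),np.round(ce[i],1).tolist()) for i in range(1,n) if s[i,4]>=minA]
E
python3 - <<'E'
from h import *
C={n:r.get_calibration(n) for n in("scene","side")}
I={n:np.load(f"pics/{n}0.npy") for n in C}
for nm,lo,hi,ws,wd in [("red",(0,170,60),(6,255,255),(295,172,320,215),(225,175,255,222)),("blue",(105,130,40),(125,255,255),(320,140,350,175),(200,205,228,248)),("green",(60,80,30),(95,255,255),(345,110,370,145),(160,235,195,285)),
 ("wheel",(0,0,140),(180,50,255),(220,315,280,352),(250,140,296,184))]:
    print(nm,blob(I["scene"],lo,hi,ws),blob(I["side"],lo,hi,wd))
t={"red":((307,193),(241,198)),"blue":((333,157),(214,227)),"green":((357,128),(178,262)),"wheel":((249,332),(273,164))}
for k,(a,b) in t.items(): 
    X=tri([(C["scene"],a),(C["side"],b)]); print(k,X.round(3),[np.round(proj(C[n],X)-q,1) for n,q in zip(C,(a,b))])
for p in[(224,169),(303,203),(275,243),(208,212)]: print("tray rim",plane(C["scene"],p,.033).round(3))
print("bowl",plane(C["scene"],(180,292),.03))
for p in [(351,312),(299,140)]: print("spool",plane(C["scene"],p,.058).round(3))
a=I["scene"][300:420,190:290]; b=I["side"][120:220,225:325]; e=I["side"][150:300,150:280]; f=I["scene"][100:220,280:390]
g=lambda u:cv2.resize(u,(400,300),interpolation=cv2.INTER_CUBIC)
cv2.imwrite("pics/crop1.png",cv2.cvtColor(np.vstack([np.hstack([g(a),g(b)]),np.hstack([g(f),g(e)])]),cv2.COLOR_RGB2BGR))
E
```

```text
red [([301, 183, 13, 23, 99], [305.2, 195.9])] [([234, 184, 14, 30, 247], [239.8, 199.3])]
blue [([333, 151, 6, 8, 18], [335.2, 153.8]), ([327, 161, 5, 11, 26], [328.9, 165.8])] [([210, 213, 7, 8, 25], [212.7, 216.0]), ([205, 222, 6, 21, 60], [207.5, 232.1])]
green [([357, 121, 5, 7, 15], [359.1, 123.8]), ([350, 131, 5, 12, 31], [352.3, 136.5])] [([167, 245, 22, 37, 244], [175.7, 262.7])]
wheel [([227, 320, 49, 32, 761], [250.5, 333.7])] [([254, 147, 35, 34, 555], [270.9, 163.0])]
red [0.569 0.065 0.142] [array([0.2, 0. ]), array([ 0.2, -0. ])]
blue [0.581 0.181 0.146] [array([-0.2,  0. ]), array([-0.2, -0. ])]
green [0.598 0.29  0.147] [array([-0.3,  0. ]), array([-0.5, -0. ])]
wheel [ 0.589 -0.244  0.07 ] [array([-0.3, -0. ]), array([-0.2,  0. ])]
tray rim [0.32  0.103 0.033]
tray rim [0.55  0.103 0.033]
tray rim [ 0.538 -0.028  0.033]
tray rim [ 0.353 -0.028  0.033]
bowl [ 0.40541594 -0.22979906  0.03      ]
spool [ 0.756 -0.109  0.058]
spool [0.461 0.263 0.058]
```

View pics/crop1.png

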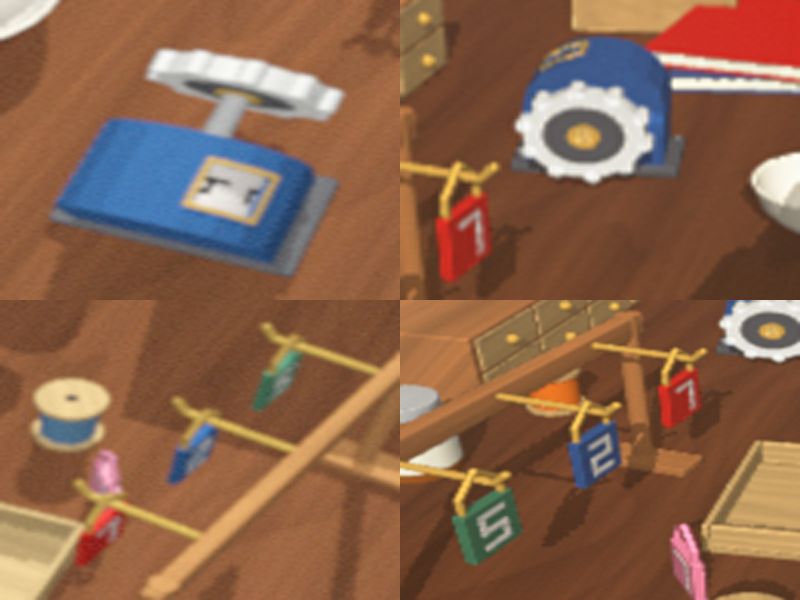

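The crops show the red 7 on the hook nearest the counter. The wheel hub is at about (271,165) in the side picture, and the window shows a partly turned digit. I'll go above and in front of the tag now.

>>> send_rows --steps '[{"x":0.016,"y":-0.031,"z":0.019,"rz":0.0127},{"x":0.016,"y":-0.031,"z":0.019,"rz":0.0127},{"x":0.016,"y":-0.031,"z":0.019,"rz":0.0127},{"x":0.016,"y":-0.031,"z":0.019,"rz":0.0127},{"x":0.016,"y":-0.031,"z":0.019,"rz":0.0127},{"x":0.016,"y":-0.031,"z":0.019,"rz":0.0127},{"x":0.016,"y":-0.031,"z":0.019,"rz":0.0127},{"x":0.016,"y":-0.031,"rz":0.0127},{"x":0.016,"y":-0.031,"rz":0.0127},{"x":0.016,"y":-0.031,"rz":0.0127},{"x":0.016,"y":-0.031,"rz":0.0127},{"x":0.016,"y":-0.031,"rz":0.0127},{"x":0.016,"y":-0.031,"rz":0.0127},{"x":0.016,"y":-0.031,"rz":0.0127},{"x":0.016,"y":-0.031,"rz":0.0127},{"x":0.016,"y":-0.031,"rz":0.0127},{"x":0.016,"y":-0.031,"rz":0.0127},{"x":0.016,"y":-0.031,"rz":0.0127},{},{}]'

```text
invalid input
```

```bash
python3 - <<'E'
from h import *
C={n:r.get_calibration(n) for n in("scene","side")}
w=r.get_calibration("wrist"); im=r.grab_frame("wrist"); np.save("pics/w1.npy",im); np.savez("pics/w1c.npz",**w)
cv2.imwrite("pics/w1.png",cv2.cvtColor(im,cv2.COLOR_RGB2BGR))
o=r.observe(); print(o["tool_pos"].round(4),o["orientation"].round(3).tolist())
print("cam",(-np.array(w["R"]).T@w["t"]).round(3))
for k in[(.569,.065,.142),(.581,.181,.146),(.589,-.244,.07),(.589,-.244,.12)]: print(k,proj(w,np.array(k)).round(0))
for p in[(228,169),(304,187),(275,243),(207,211)]: print("tray sc",plane(C["scene"],p,.035).round(3))
for p in[(262,224),(349,228),(344,283),(250,272)]: print("tray sd",plane(C["side"],p,.035).round(3))
print("pink",tri([(C["scene"],(309,171)),(C["side"],(244,280))]))
a,b,c=[plane(C["scene"],p,.0) for p in[(202.5,386),(262.5,409),(274,372)]]; print("base",a.round(3),b.round(3),c.round(3),np.arctan2(*(b-a)[1::-1]),np.linalg.norm(b-a),np.linalg.norm(c-b))
E
```

```text
[0.235  0.6323 0.1885] [[-0.937, 0.348, -0.0], [0.348, 0.937, -0.001], [-0.0, -0.001, -1.0]]
cam [0.161 0.66  0.384]
(0.569, 0.065, 0.142) [-34. 579.]
(0.581, 0.181, 0.146) [ 44. 571.]
(0.589, -0.244, 0.07) [-137.  562.]
(0.589, -0.244, 0.12) [-180.  608.]
tray sc [0.33  0.107 0.035]
tray sc [0.532 0.146 0.035]
tray sc [ 0.538 -0.029  0.035]
tray sc [ 0.35  -0.028  0.035]
tray sd [0.546 0.001 0.035]
tray sd [ 0.345 -0.037  0.035]
tray sd [0.334 0.148 0.035]
tray sd [0.52  0.166 0.035]
pink [0.52286548 0.19513011 0.03908139]
base [ 0.546 -0.368  0.   ] [ 0.674 -0.349  0.   ] [ 0.663 -0.278  0.   ] 0.14659431320394653 0.12908009901987744 0.07204611936128995
```

View pics/w1.png

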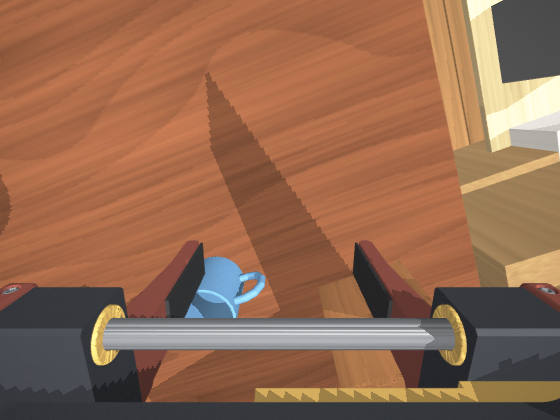

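The wrist camera sits on the robot side of the tool; the fingers frame the blue mug at (218,290) and nothing from the job is in view. The call was refused, so I'll resend it with every key filled in.

>>> send_rows --steps '[{"x":0.016,"y":-0.031,"z":0.019,"rx":0,"ry":0,"rz":0.0127},{"x":0.016,"y":-0.031,"z":0.019,"rx":0,"ry":0,"rz":0.0127},{"x":0.016,"y":-0.031,"z":0.019,"rx":0,"ry":0,"rz":0.0127},{"x":0.016,"y":-0.031,"z":0.019,"rx":0,"ry":0,"rz":0.0127},{"x":0.016,"y":-0.031,"z":0.019,"rx":0,"ry":0,"rz":0.0127},{"x":0.016,"y":-0.031,"z":0.019,"rx":0,"ry":0,"rz":0.0127},{"x":0.016,"y":-0.031,"z":0.019,"rx":0,"ry":0,"rz":0.0127},{"x":0.016,"y":-0.031,"z":0,"rx":0,"ry":0,"rz":0.0127},{"x":0.016,"y":-0.031,"z":0,"rx":0,"ry":0,"rz":0.0127},{"x":0.016,"y":-0.031,"z":0,"rx":0,"ry":0,"rz":0.0127},{"x":0.016,"y":-0.031,"z":0,"rx":0,"ry":0,"rz":0.0127},{"x":0.016,"y":-0.031,"z":0,"rx":0,"ry":0,"rz":0.0127},{"x":0.016,"y":-0.031,"z":0,"rx":0,"ry":0,"rz":0.0127},{"x":0.016,"y":-0.031,"z":0,"rx":0,"ry":0,"rz":0.0127},{"x":0.016,"y":-0.031,"z":0,"rx":0,"ry":0,"rz":0.0127},{"x":0.016,"y":-0.031,"z":0,"rx":0,"ry":0,"rz":0.0127},{"x":0.016,"y":-0.031,"z":0,"rx":0,"ry":0,"rz":0.0127},{"x":0.016,"y":-0.031,"z":0,"rx":0,"ry":0,"rz":0.0127},{"x":0,"y":0,"z":0,"rx":0,"ry":0,"rz":0}]'

```text
clock: 1.73
tool_pos: [0.5251, 0.067, 0.3224]
orientation: [[-0.991, 0.136, 0.001], [0.136, 0.991, -0.003], [-0.002, -0.003, -1.0]]
ft_force: [0.7, -0.8, -0.4]
opening: 0.0879
grip_force: 0.0
```

```bash
python3 - <<'E'
from h import *
w=r.get_calibration("wrist"); im=r.grab_frame("wrist"); np.save("pics/w2.npy",im); np.savez("pics/w2c.npz",**w)
cv2.imwrite("pics/w2.png",cv2.cvtColor(im,cv2.COLOR_RGB2BGR))
o=r.observe(); print(o["tool_pos"].round(4))
for k in[(.569,.065,.142),(.569,.065,.167),(.581,.181,.146),(.437,.06,.005)]: print(k,proj(w,np.array(k)).round(0))
print(blob(im,(0,150,50),(6,255,255),(0,0,560,420),30))
E
```

```text
[0.524  0.0706 0.3222]
(0.569, 0.065, 0.142) [282. 213.]
(0.569, 0.065, 0.167) [283. 220.]
(0.581, 0.181, 0.146) [373. 211.]
(0.437, 0.06, 0.005) [267. 109.]
[([265, 206, 37, 18, 433], [283.4, 214.3])]
```

View pics/w2.png

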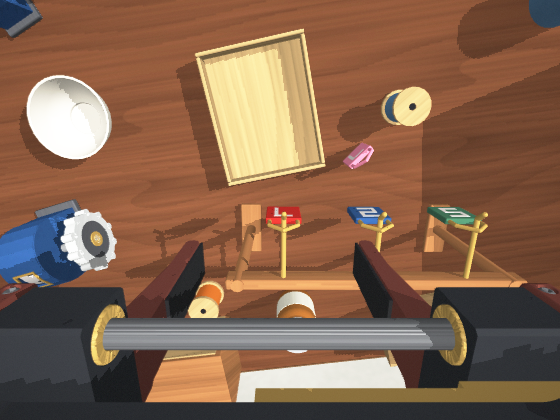

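The wrist picture shows the red tag at (283,214), in line with blue (370,214) and green (453,214). The tray is centred at (263,108), the wheel hub is at (97,238) and the bowl at (70,117). The positions agree, so I'll descend with the fingers either side of the tag.

>>> send_rows --steps '[{"x":0.023,"y":-0.004,"z":0,"rx":0,"ry":0,"rz":0},{"x":0.023,"y":-0.004,"z":0,"rx":0,"ry":0,"rz":0},{"x":0,"y":0,"z":0,"rx":0,"ry":0,"rz":0},{"x":0,"y":0,"z":-0.03,"rx":0,"ry":0,"rz":0},{"x":0,"y":0,"z":-0.03,"rx":0,"ry":0,"rz":0},{"x":0,"y":0,"z":-0.03,"rx":0,"ry":0,"rz":0},{"x":0,"y":0,"z":-0.025,"rx":0,"ry":0,"rz":0},{"x":0,"y":0,"z":-0.02,"rx":0,"ry":0,"rz":0},{"x":0,"y":0,"z":-0.02,"rx":0,"ry":0,"rz":0},{"x":0,"y":0,"z":0,"rx":0,"ry":0,"rz":0},{"x":0,"y":0,"z":0,"rx":0,"ry":0,"rz":0}]'

```text
clock: 2.7
tool_pos: [0.5679, 0.0677, 0.1667]
orientation: [[-0.992, 0.126, -0.003], [0.126, 0.992, -0.0], [0.002, -0.001, -1.0]]
ft_force: [1.2, 0.4, -0.9]
opening: 0.0881
grip_force: 0.0
```

```bash
python3 - <<'E'
from h import *
w=r.get_calibration("wrist"); im=r.grab_frame("wrist")
cv2.imwrite("pics/w3.png",cv2.cvtColor(im,cv2.COLOR_RGB2BGR))
o=r.observe(); print(o["tool_pos"].round(4),o["ft_force"].round(1))
T=o["tool_pos"]; print("tcp px",proj(w,T),"tag pred",proj(w,np.array([.569,.066,.167])))
print(blob(im,(0,150,50),(6,255,255),(100,0,460,330),60))
E
```

```text
[0.569  0.0676 0.1679] [-0.1  0.5  0.3]
tcp px [279.0708383  236.56873508] tag pred [276.81120067 236.3098714 ]
[([246, 212, 63, 32, 1407], [277.9, 226.9])]
```

View pics/w3.png

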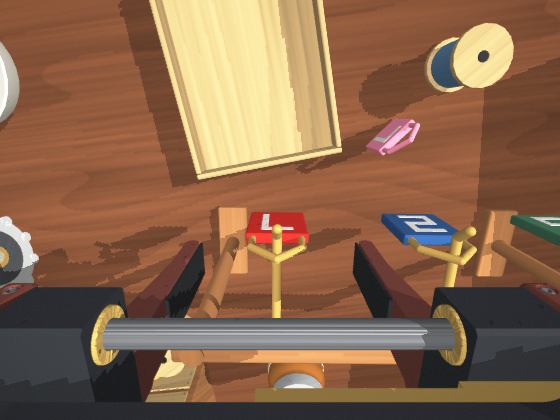

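From close up, the red tag spans columns 246–308 with its upper edge at row about 240, centred between the fingers. I'll lower 37 mm and close.

>>> send_rows --steps '[{"x":0.001,"y":-0.001,"z":-0.02,"rx":0,"ry":0,"rz":0},{"x":0,"y":0,"z":-0.017,"rx":0,"ry":0,"rz":0},{"x":0,"y":0,"z":0,"rx":0,"ry":0,"rz":0},{"x":0,"y":0,"z":0,"rx":0,"ry":0,"rz":0}]'

```text
clock: 3.08
tool_pos: [0.5704, 0.0661, 0.1312]
orientation: [[-0.992, 0.127, 0.0], [0.127, 0.992, 0.0], [-0.0, 0.0, -1.0]]
ft_force: [-0.6, -0.4, -0.2]
opening: 0.0881
grip_force: 0.0
```

>>> send_rows --grip 1 --steps '[{"x":0,"y":0,"z":0,"rx":0,"ry":0,"rz":0},{"x":0,"y":0,"z":0,"rx":0,"ry":0,"rz":0},{"x":0,"y":0,"z":0,"rx":0,"ry":0,"rz":0},{"x":0,"y":0,"z":0,"rx":0,"ry":0,"rz":0},{"x":0,"y":0,"z":0,"rx":0,"ry":0,"rz":0},{"x":0,"y":0,"z":0,"rx":0,"ry":0,"rz":0},{"x":0,"y":0,"z":0,"rx":0,"ry":0,"rz":0},{"x":0,"y":0,"z":0,"rx":0,"ry":0,"rz":0}]'

```text
clock: 3.75
tool_pos: [0.5701, 0.0659, 0.1303]
orientation: [[-0.992, 0.127, -0.0], [0.127, 0.992, 0.0], [0.0, 0.0, -1.0]]
ft_force: [0.0, 0.3, 0.4]
opening: 0.0424
grip_force: 30.0
```

Gripped. Next: lift 16 mm, then draw back along the hook.

>>> send_rows --steps '[{"x":0,"y":0,"z":0.008,"rx":0,"ry":0,"rz":0},{"x":0,"y":0,"z":0.008,"rx":0,"ry":0,"rz":0},{"x":0,"y":0,"z":0,"rx":0,"ry":0,"rz":0},{"x":0,"y":0,"z":0,"rx":0,"ry":0,"rz":0},{"x":-0.0139,"y":0.0018,"z":0,"rx":0,"ry":0,"rz":0},{"x":-0.0139,"y":0.0018,"z":0,"rx":0,"ry":0,"rz":0},{"x":-0.0139,"y":0.0018,"z":0,"rx":0,"ry":0,"rz":0},{"x":-0.0139,"y":0.0018,"z":0,"rx":0,"ry":0,"rz":0},{"x":0,"y":0,"z":0,"rx":0,"ry":0,"rz":0},{"x":0,"y":0,"z":0,"rx":0,"ry":0,"rz":0}]'

```text
clock: 4.58
tool_pos: [0.5144, 0.0731, 0.1464]
orientation: [[-0.992, 0.126, 0.0], [0.126, 0.992, 0.0], [-0.0, 0.0, -1.0]]
ft_force: [0.2, 0.2, -0.3]
opening: 0.0423
grip_force: 30.0
```

```bash
python3 - <<'E'
from h import *
im=r.grab_frame("side"); im2=r.grab_frame("scene")
g=lambda u:cv2.resize(u,(400,400),interpolation=cv2.INTER_CUBIC)
cv2.imwrite("pics/c4.png",cv2.cvtColor(np.hstack([g(im[130:300,150:320]),g(im2[90:250,230:390])]),cv2.COLOR_RGB2BGR))
o=r.observe(); print(o["tool_pos"].round(4),o["ft_force"].round(1),o["opening"])
C=r.get_calibration("side"); print(proj(C,o["tool_pos"]))
E
```

```text
[0.5154 0.0729 0.1465] [-0.7  0.1 -1.2] 0.04240151601567009
[264.52667624 201.52112473]
```

View pics/c4.png

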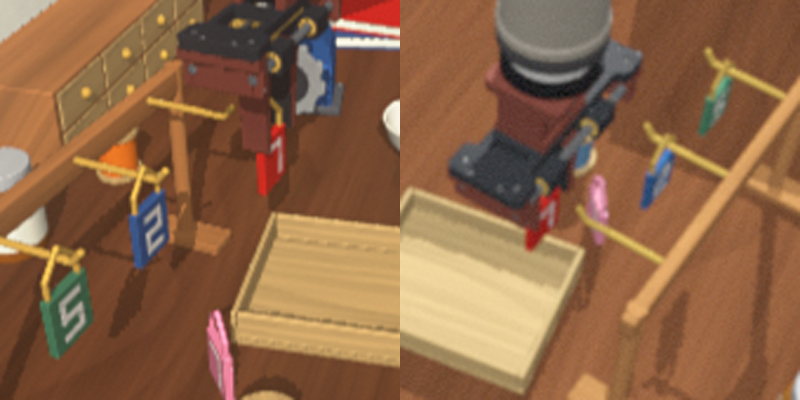

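The red tag is off its hook and held; the blue and green tags still hang. Next I carry it to the tray and lower it.

>>> send_rows --steps '[{"x":-0.024,"y":-0.006,"z":0,"rx":0,"ry":0,"rz":0},{"x":-0.024,"y":-0.006,"z":0,"rx":0,"ry":0,"rz":0},{"x":-0.024,"y":-0.006,"z":0,"rx":0,"ry":0,"rz":0},{"x":0,"y":0,"z":-0.03,"rx":0,"ry":0,"rz":0},{"x":0,"y":0,"z":-0.03,"rx":0,"ry":0,"rz":0},{"x":0,"y":0,"z":-0.03,"rx":0,"ry":0,"rz":0},{"x":0,"y":0,"z":-0.02,"rx":0,"ry":0,"rz":0},{"x":0,"y":0,"z":-0.01,"rx":0,"ry":0,"rz":0},{"x":0,"y":0,"z":0,"rx":0,"ry":0,"rz":0},{"x":0,"y":0,"z":-0.003,"rx":0,"ry":0,"rz":0},{"x":0,"y":0,"z":0,"rx":0,"ry":0,"rz":0}]'

```text
clock: 5.6
tool_pos: [0.4436, 0.055, 0.0239]
orientation: [[-0.992, 0.127, 0.001], [0.127, 0.992, 0.0], [-0.001, 0.001, -1.0]]
ft_force: [0.0, 0.4, 0.2]
opening: 0.0426
grip_force: 30.0
```

>>> send_rows --grip 0.3 --steps '[{"x":0,"y":0,"z":0,"rx":0,"ry":0,"rz":0},{"x":0,"y":0,"z":0,"rx":0,"ry":0,"rz":0},{"x":0,"y":0,"z":0,"rx":0,"ry":0,"rz":0},{"x":0,"y":0,"z":0,"rx":0,"ry":0,"rz":0},{"x":0,"y":0,"z":0,"rx":0,"ry":0,"rz":0}]'

```text
clock: 6.02
tool_pos: [0.4428, 0.0551, 0.0236]
orientation: [[-0.992, 0.127, 0.001], [0.127, 0.992, 0.0], [-0.001, 0.0, -1.0]]
ft_force: [0.4, -0.1, -0.2]
opening: 0.0616
grip_force: 0.0
```

>>> send_rows --steps '[{"x":0,"y":0,"z":0.02,"rx":0,"ry":0,"rz":0},{"x":0,"y":0,"z":0.035,"rx":0,"ry":0,"rz":0},{"x":0,"y":0,"z":0.035,"rx":0,"ry":0,"rz":0},{"x":0,"y":0,"z":0.035,"rx":0,"ry":0,"rz":0},{"x":0,"y":0,"z":0.035,"rx":0,"ry":0,"rz":0},{"x":0,"y":0,"z":0.035,"rx":0,"ry":0,"rz":0},{"x":0,"y":0,"z":0.035,"rx":0,"ry":0,"rz":0}]'

```text
clock: 6.6
tool_pos: [0.442, 0.0546, 0.2552]
orientation: [[-0.992, 0.127, 0.0], [0.127, 0.992, 0.0], [-0.0, 0.0, -1.0]]
ft_force: [1.7, 1.8, -0.8]
opening: 0.0618
grip_force: 0.0
```

>>> send_rows --steps '[{"x":0.0177,"y":-0.0246,"z":0.002,"rx":0,"ry":0,"rz":0.0195},{"x":0.0177,"y":-0.0246,"z":0.002,"rx":0,"ry":0,"rz":0.0195},{"x":0.0177,"y":-0.0246,"z":0.002,"rx":0,"ry":0,"rz":0.0195},{"x":0.0177,"y":-0.0246,"z":0.002,"rx":0,"ry":0,"rz":0.0195},{"x":0.0177,"y":-0.0246,"z":0.002,"rx":0,"ry":0,"rz":0.0195},{"x":0.0177,"y":-0.0246,"z":0.002,"rx":0,"ry":0,"rz":0.0195},{"x":0.0177,"y":-0.0246,"z":0.002,"rx":0,"ry":0,"rz":0.0195},{"x":0.0177,"y":-0.0246,"z":0.002,"rx":0,"ry":0,"rz":0.0195},{"x":0.0177,"y":-0.0246,"z":0,"rx":0,"ry":0,"rz":0.0195},{"x":0.0177,"y":-0.0246,"z":0,"rx":0,"ry":0,"rz":0.0195},{"x":0.0177,"y":-0.0246,"z":0,"rx":0,"ry":0,"rz":0.0195},{"x":0.0177,"y":-0.0246,"z":0,"rx":0,"ry":0,"rz":0.0195},{"x":0.0177,"y":-0.0246,"z":0,"rx":0,"ry":0,"rz":0.0195},{"x":0.0177,"y":-0.0246,"z":0,"rx":0,"ry":0,"rz":0.0195},{"x":0,"y":0,"z":0,"rx":0,"ry":0,"rz":0},{"x":0,"y":0,"z":0,"rx":0,"ry":0,"rz":0},{"x":0,"y":0,"z":0,"rx":0,"ry":0,"rz":0}]'

```text
clock: 8.02
tool_pos: [0.69, -0.2888, 0.2689]
orientation: [[-0.989, -0.145, -0.001], [-0.145, 0.989, 0.001], [0.001, 0.001, -1.0]]
ft_force: [-0.0, -0.7, -0.4]
opening: 0.0613
grip_force: 0.0
```

```bash
python3 - <<'E'
from h import *
w=r.get_calibration("wrist"); im=r.grab_frame("wrist"); np.save("pics/w5.npy",im); np.savez("pics/w5c.npz",**w)
sc=r.grab_frame("scene"); np.save("pics/s5.npy",sc)
o=r.observe(); print(o["tool_pos"].round(4),o["orientation"].round(3).tolist())
for k in[(.593,-.244,.07),(.593,-.244,.12),(.605,-.323,.123)]: print(proj(w,np.array(k)).round(0))
s=cv2.resize(sc[160:250,200:310],(300,245),interpolation=cv2.INTER_CUBIC)
q=cv2.resize(im[0:330,60:500],(500,375)); v=np.zeros((375,800,3),np.uint8); v[:,:500]=q; v[:245,500:]=s
cv2.imwrite("pics/w5.png",cv2.cvtColor(v,cv2.COLOR_RGB2BGR))
E
```

```text
[ 0.6902 -0.2879  0.2695] [[-0.989, -0.147, 0.0], [-0.147, 0.989, 0.001], [-0.0, 0.001, -1.0]]
[326. 106.]
[333. 104.]
[259. 105.]
```

View pics/w5.png

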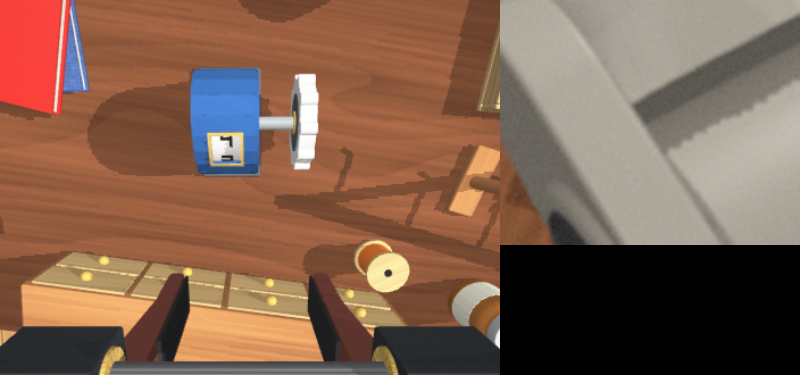

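The wrist picture shows the counter's window at full-frame (258,131), with a dark partial digit, and the wheel's upper rim at about (333,106), which agrees with the estimate. I'll print the window's pixels to read the digit.

```bash
python3 - <<'E'
from h import *
def show(f,x0,x1,y0,y1):
    g=cv2.cvtColor(np.load(f),cv2.COLOR_RGB2GRAY)[y0:y1,x0:x1]
    for i,row in enumerate(cv2.resize(g,None,fx=1.6,fy=1)): print(f"{y0+i:3d}","".join("@#+-. "[min(5,int(v)//43)] for v in row))
show("pics/w5.npy",238,280,113,150)
show("pics/scene0.npy",232,266,356,392)
E
```

```text
113 +++++++++++++++++++++++++++++++++++++++++++++++++++++++++++++++++++
114 +++++++++++++++++++++++++++++++++++++++++++++++++++++++++++++++++++
115 +++++++++++++++++++++++++++++++++++++++++++++++++++++++++++++++++++
116 ++++++++--------------------------------------------------+++++++++
117 ++++++-..                                                .-++++++++
118 ++++++-..                                               ..-++++++++
119 ++++++-........................       ....             ...-++++++++
120 ++++++-......            -##+-.  ...-+#@#+.            ...-++++++++
121 ++++++--....             -#@@###@@@@@@@@#+-.           ...-++++++++
122 ++++++--.....            -############@@#+-.           ...-++++++++
123 ++++++--.....            .++++++++++++#@#+-.           ...-++++++++
124 +++++++-....                          +@#+-.          ....-++++++++
125 ++++#++-....                         .+@#+-.          ....-++++++++
126 +++++++-.....                        .+@#+-.         .....-++++++++
127 ++++++++......                      ..+@#+-.        ......-++++++++
128 ++++++++-.....  
[... 2987 characters left out ...]
+---....                 ..--+-------++############
381 ++++---....                 ...---------++############
382 +++++---......              ....-------+++############
383 +++++++-----........         ...-------++#############
384 +++++++++++-----.........   ....------++#############+
385 ++++++++++++++++-----...........-----+++#############+
386 +++++++++++++++++++------.......-----++#############++
387 ++++++++++++++++++++++++-----.------+++#############++
388 +++++++++++++++++++++++++++---------++#############+++
389 +++++++++++++++++++++++++++++++----++#############++++
390 ++++++++++++++++++++++++++++++++++++++############++++
391 +++++++++++++++++++++++++++++++###################++++
```

```bash
cat >> h.py <<'E'
def cyl(c,p,H,yaw,R):
    "angle from vertical (toward +x of the wheel) where the pixel ray first meets the cylinder about the shaft"
    o,d=ray(c,p); x=np.array([np.cos(yaw),np.sin(yaw),0]); z=np.array([0,0,1.])
    a=np.array([(o-H)@x,(o-H)@z]); b=np.array([d@x,d@z])
    A=b@b;B=2*a@b;C=a@a-R*R; D=B*B-4*A*C
    if D<0: return np.nan
    q=a+b*(-B-D**.5)/2/A; return np.degrees(np.arctan2(q[0],q[1]))
E
python3 - <<'E'
from h import *
w=dict(np.load("pics/w5c.npz")); H=np.array([.593,-.244,.07])
for R in(.046,.050,.053): print(R,[(v,round(float(cyl(w,(258,v),H,.146,R)),1)) for v in(116.5,119,122,128.5,132.5,136.5,141,144)])
E
```

```text
0.046 [(116.5, 15.5), (119, 18.9), (122, 23.2), (128.5, 33.4), (132.5, 40.5), (136.5, 49.0), (141, 61.7), (144, 79.8)]
0.05 [(116.5, 14.2), (119, 17.3), (122, 21.2), (128.5, 30.1), (132.5, 36.3), (136.5, 43.3), (141, 52.8), (144, 61.3)]
0.053 [(116.5, 13.4), (119, 16.3), (122, 19.8), (128.5, 28.1), (132.5, 33.7), (136.5, 39.9), (141, 48.0), (144, 54.7)]
```

I read the window as the gap between 4 (above) and 3 (below), with the gap at about 36°. That puts the drum at about 2.3 rad, so it needs about +2.1 rad, in two strokes. I'll go to the first grip, tilted -32°.

>>> send_rows --grip 0.5 --steps '[{"x":-0.0248,"y":0.006,"z":0,"rx":0.0136,"ry":-0.092,"rz":0},{"x":-0.0248,"y":0.006,"z":0,"rx":0.0136,"ry":-0.092,"rz":0},{"x":-0.0248,"y":0.006,"z":0,"rx":0.0136,"ry":-0.092,"rz":0},{"x":-0.0248,"y":0.006,"z":0,"rx":0.0136,"ry":-0.092,"rz":0},{"x":-0.0248,"y":0.006,"z":0,"rx":0.0136,"ry":-0.092,"rz":0},{"x":-0.0248,"y":0.006,"z":0,"rx":0.0136,"ry":-0.092,"rz":0},{"x":0,"y":0,"z":-0.028,"rx":0,"ry":0,"rz":0},{"x":0,"y":0,"z":-0.028,"rx":0,"ry":0,"rz":0},{"x":0,"y":0,"z":-0.028,"rx":0,"ry":0,"rz":0},{"x":0,"y":0,"z":-0.028,"rx":0,"ry":0,"rz":0},{"x":0,"y":0,"z":0,"rx":0,"ry":0,"rz":0},{"x":0,"y":0,"z":0,"rx":0,"ry":0,"rz":0}]'

```text
clock: 9.12
tool_pos: [0.5406, -0.2545, 0.1793]
orientation: [[-0.841, -0.145, 0.521], [-0.124, 0.989, 0.075], [-0.526, -0.002, -0.85]]
ft_force: [0.5, -1.3, -0.1]
opening: 0.044
grip_force: 0.0
```

```bash
cat >> h.py <<'E'
HUB=np.array([.593,-.244,.07]); YAW=.146
def wheel():
    o=r.observe(); x=np.array([np.cos(YAW),np.sin(YAW),0]); y=np.array([-np.sin(YAW),np.cos(YAW),0]); z=np.array([0,0,1.]); v=o["tool_pos"]-HUB; d=-o["orientation"][:,2]
    print("t",o["clock"],"pos angle",np.degrees(np.arctan2(v@x,v@z)).round(2),"rad",np.hypot(v@x,v@z).round(4),"y",(v@y).round(4),"tilt",np.degrees(np.arctan2(d@x,d@z)).round(2),"side",np.degrees(d@y).round(2),"open",o["opening"],"j",o["joints"].round(2))
E
python3 - <<'E'
from h import *
wheel(); w=r.get_calibration("wrist"); im=r.grab_frame("wrist"); np.save("pics/w6.npy",im); np.savez("pics/w6c.npz",**w)
h=cv2.cvtColor(im,cv2.COLOR_RGB2HSV); print(blob(im,(0,0,170),(180,40,255),(180,120,380,330),100))
y=np.array([-np.sin(YAW),np.cos(YAW),0])
for dy in(-.008,.008): print(proj(w,HUB+[0,0,.05]+dy*y).round(0), proj(w,HUB+[-.03,-.004,.033]+dy*y).round(0))
E
```

```text
t 9.1167 pos angle -26.03 rad 0.1216 y -0.0028 tilt -31.74 side 0.09 open 0.044008579038260894 j [ 0.4   0.19  0.15  2.15 -0.84  0.51  2.95]
[([273, 136, 17, 24, 392], [280.9, 147.9]), ([272, 161, 18, 29, 498], [280.9, 174.9]), ([235, 180, 36, 7, 247], [252.9, 183.0]), ([273, 191, 17, 39, 652], [281.0, 209.7])]
[274. 218.] [274. 182.]
[291. 218.] [292. 182.]
```

Joint 7 is at its limit here (2.95), which stopped the descent short. I'll back off, untilt, and half-turn the tool so the joint has room.

>>> send_rows --steps '[{"x":0,"y":0,"z":0.03,"rx":-0.0136,"ry":0.092,"rz":0},{"x":0,"y":0,"z":0.03,"rx":-0.0136,"ry":0.092,"rz":0},{"x":0,"y":0,"z":0.03,"rx":-0.0136,"ry":0.092,"rz":0},{"x":0,"y":0,"z":0,"rx":-0.0136,"ry":0.092,"rz":0},{"x":0,"y":0,"z":0,"rx":-0.0136,"ry":0.092,"rz":0},{"x":0,"y":0,"z":0,"rx":-0.0136,"ry":0.092,"rz":0},{"x":0,"y":0,"z":0,"rx":0,"ry":0,"rz":-0.12},{"x":0,"y":0,"z":0,"rx":0,"ry":0,"rz":-0.12},{"x":0,"y":0,"z":0,"rx":0,"ry":0,"rz":-0.12},{"x":0,"y":0,"z":0,"rx":0,"ry":0,"rz":-0.12},{"x":0,"y":0,"z":0,"rx":0,"ry":0,"rz":-0.12},{"x":0,"y":0,"z":0,"rx":0,"ry":0,"rz":-0.12},{"x":0,"y":0,"z":0,"rx":0,"ry":0,"rz":-0.12},{"x":0,"y":0,"z":0,"rx":0,"ry":0,"rz":-0.12},{"x":0,"y":0,"z":0,"rx":0,"ry":0,"rz":-0.12},{"x":0,"y":0,"z":0,"rx":0,"ry":0,"rz":-0.12},{"x":0,"y":0,"z":0,"rx":0,"ry":0,"rz":-0.12},{"x":0,"y":0,"z":0,"rx":0,"ry":0,"rz":-0.12},{"x":0,"y":0,"z":0,"rx":0,"ry":0,"rz":-0.12},{"x":0,"y":0,"z":0,"rx":0,"ry":0,"rz":-0.12}]'

```text
clock: 10.83
tool_pos: [0.5451, -0.2491, 0.251]
orientation: [[-0.039, 0.999, 0.017], [0.997, 0.04, -0.067], [-0.067, 0.014, -0.998]]
ft_force: [0.4, -0.2, -0.0]
opening: 0.0441
grip_force: 0.0
```

>>> send_rows --steps '[{"x":0,"y":0,"z":0,"rx":0,"ry":0,"rz":-0.1218},{"x":0,"y":0,"z":0,"rx":0,"ry":0,"rz":-0.1218},{"x":0,"y":0,"z":0,"rx":0,"ry":0,"rz":-0.1218},{"x":0,"y":0,"z":0,"rx":0,"ry":0,"rz":-0.1218},{"x":0,"y":0,"z":0,"rx":0,"ry":0,"rz":-0.1218},{"x":0,"y":0,"z":0,"rx":0,"ry":0,"rz":-0.1218},{"x":0,"y":0,"z":0,"rx":0,"ry":0,"rz":-0.1218},{"x":0,"y":0,"z":0,"rx":0,"ry":0,"rz":-0.1218},{"x":0,"y":0,"z":0,"rx":0,"ry":0,"rz":-0.1218},{"x":0,"y":0,"z":0,"rx":0,"ry":0,"rz":-0.1218},{"x":0,"y":0,"z":0,"rx":0,"ry":0,"rz":-0.1218},{"x":0,"y":0,"z":0,"rx":0,"ry":0,"rz":-0.1218},{"x":0,"y":0,"z":0,"rx":0,"ry":0,"rz":0},{"x":0,"y":0,"z":0,"rx":0,"ry":0,"rz":0}]'

```text
clock: 12.0
tool_pos: [0.5451, -0.249, 0.2505]
orientation: [[0.986, 0.158, -0.061], [0.157, -0.987, -0.023], [-0.064, 0.014, -0.998]]
ft_force: [0.0, 0.2, 0.7]
opening: 0.0441
grip_force: 0.0
```

```bash
python3 - <<'E'
from h import *
wheel(); o=r.observe(); print(o["tool_pos"].round(4),o["orientation"].round(3).tolist())
E
```

```text
t 12.0 pos angle -14.93 rad 0.1868 y 0.002 tilt 3.63 side 0.82 open 0.04406031620658112 j [-0.36  0.45  0.93  1.67 -0.32  1.24 -0.78]
[ 0.5451 -0.249   0.2505] [[0.986, 0.158, -0.061], [0.157, -0.987, -0.023], [-0.064, 0.014, -0.998]]
```

>>> send_rows --steps '[{"x":-0.004,"y":-0.004,"z":0,"rx":0.013,"ry":-0.088,"rz":0},{"x":0,"y":0,"z":0,"rx":0.013,"ry":-0.088,"rz":0},{"x":0,"y":0,"z":0,"rx":0.013,"ry":-0.088,"rz":0},{"x":0,"y":0,"z":0,"rx":0.013,"ry":-0.088,"rz":0},{"x":0,"y":0,"z":0,"rx":0.013,"ry":-0.088,"rz":0},{"x":0,"y":0,"z":0,"rx":0.013,"ry":-0.088,"rz":0},{"x":0,"y":0,"z":0,"rx":0.013,"ry":-0.088,"rz":0},{"x":0,"y":0,"z":0,"rx":0.014,"ry":0.002,"rz":-0.012},{"x":0,"y":0,"z":-0.03,"rx":0,"ry":0,"rz":0},{"x":0,"y":0,"z":-0.03,"rx":0,"ry":0,"rz":0},{"x":0,"y":0,"z":-0.03,"rx":0,"ry":0,"rz":0},{"x":0,"y":0,"z":-0.005,"rx":0,"ry":0,"rz":0},{"x":0,"y":0,"z":0,"rx":0,"ry":0,"rz":0},{"x":0,"y":0,"z":0,"rx":0,"ry":0,"rz":0}]'

```text
clock: 13.17
tool_pos: [0.5413, -0.2541, 0.1549]
orientation: [[0.841, 0.135, 0.524], [0.115, -0.991, 0.071], [0.529, 0.0, -0.849]]
ft_force: [0.5, -0.4, 0.5]
opening: 0.0443
grip_force: 0.0
```

```bash
python3 - <<'E'
from h import *
wheel(); o=r.observe(); print(o["tool_pos"].round(4),o["orientation"].round(3).tolist())
w=r.get_calibration("wrist"); im=r.grab_frame("wrist"); np.save("pics/w7.npy",im); np.savez("pics/w7c.npz",**w)
print(proj(w,HUB+[0,0,.05]),proj(w,HUB),blob(im,(0,0,170),(180,40,255),(150,60,420,330),80))
E
```

```text
t 13.1667 pos angle -31.76 rad 0.0999 y -0.0025 tilt -31.94 side 0.33 open 0.04425292541697483 j [-0.09  0.28  0.74  2.2  -1.15  0.6   0.11]
[ 0.5413 -0.2541  0.1549] [[0.841, 0.135, 0.524], [0.115, -0.991, 0.071], [0.529, 0.0, -0.849]]
[273.77547014 182.87930362] [274.48106171 199.60262953] [([266, 149, 20, 99, 1790], [275.8, 198.0]), ([351, 151, 33, 13, 306], [368.2, 157.6]), ([287, 191, 38, 13, 469], [305.3, 196.9])]
```

>>> send_rows --steps '[{"x":0.0097,"y":0.003,"z":-0.0157,"rx":0,"ry":0,"rz":0},{"x":0.0097,"y":0.0014,"z":-0.0157,"rx":0,"ry":0,"rz":0},{"x":0.0097,"y":0.0014,"z":-0.0157,"rx":0,"ry":0,"rz":0},{"x":0.0097,"y":0.0014,"z":-0.0157,"rx":0,"ry":0,"rz":0},{"x":0,"y":0,"z":0,"rx":0,"ry":0,"rz":0},{"x":0,"y":0,"z":0,"rx":0,"ry":0,"rz":0}]'

```text
clock: 13.72
tool_pos: [0.5793, -0.2475, 0.0932]
orientation: [[0.84, 0.134, 0.526], [0.113, -0.991, 0.072], [0.531, -0.001, -0.847]]
ft_force: [0.1, -0.6, 0.9]
opening: 0.0438
grip_force: 0.0
```

>>> send_rows --grip 1 --steps '[{"x":0,"y":0,"z":0,"rx":0,"ry":0,"rz":0},{"x":0,"y":0,"z":0,"rx":0,"ry":0,"rz":0},{"x":0,"y":0,"z":0,"rx":0,"ry":0,"rz":0},{"x":0,"y":0,"z":0,"rx":0,"ry":0,"rz":0},{"x":0,"y":0,"z":0,"rx":0,"ry":0,"rz":0},{"x":0,"y":0,"z":0,"rx":0,"ry":0,"rz":0},{"x":0,"y":0,"z":0,"rx":0,"ry":0,"rz":0}]'

```text
clock: 14.3
tool_pos: [0.5786, -0.2466, 0.0915]
orientation: [[0.841, 0.134, 0.524], [0.114, -0.991, 0.071], [0.529, -0.0, -0.849]]
ft_force: [-0.5, 0.1, 0.1]
opening: 0.0019
grip_force: 0.0
```

```bash
python3 - <<'E'
from h import *
wheel(); rho=.026; x=np.array([np.cos(YAW),np.sin(YAW),0]); z=np.array([0,0,1.])
f=np.radians(np.linspace(-32,32,13)); P=rho*(np.outer(np.sin(f),x)+np.outer(np.cos(f),z)); print(np.diff(P,axis=0).round(4).tolist())
E
```

```text
t 14.3 pos angle -34.21 rad 0.026 y -0.0005 tilt -31.92 side 0.32 open 0.0019320354966261932 j [ 0.15  0.4   0.41  2.18 -1.36  0.48  0.27]
[[0.0021, 0.0003, 0.0012], [0.0022, 0.0003, 0.001], [0.0023, 0.0003, 0.0008], [0.0023, 0.0003, 0.0006], [0.0024, 0.0003, 0.0003], [0.0024, 0.0004, 0.0001], [0.0024, 0.0004, -0.0001], [0.0024, 0.0003, -0.0003], [0.0023, 0.0003, -0.0006], [0.0023, 0.0003, -0.0008], [0.0022, 0.0003, -0.001], [0.0021, 0.0003, -0.0012]]
```

The fingers closed on nothing, so I need to look.

```bash
python3 - <<'E'
from h import *
w=r.grab_frame("wrist"); s=r.grab_frame("side"); sc=r.grab_frame("scene"); np.save("pics/w8.npy",w); np.savez("pics/w8c.npz",**r.get_calibration("wrist"));np.save("pics/s8.npy",s)
T=r.observe()["tool_pos"]; C=r.get_calibration("side"); print(proj(C,T),proj(C,HUB),proj(r.get_calibration("scene"),T),proj(r.get_calibration("wrist"),T),proj(r.get_calibration("wrist"),HUB))
g=lambda u,a,b:cv2.resize(u,(a,b),interpolation=cv2.INTER_CUBIC)
cv2.imwrite("pics/c8.png",cv2.cvtColor(np.vstack([np.hstack([g(s[110:220,205:352],400,300),g(sc[275:395,180:340],400,300)]),np.hstack([g(w,400,300),g(w[120:345,130:430],400,300)])]),cv2.COLOR_RGB2BGR))
E
```

```text
[276.48740718 157.27992635] [271.41904413 163.87060103] [242.8738901  328.05014927] [277.30694286 237.98334307] [276.47670947 223.46858247]
```

View pics/c8.png

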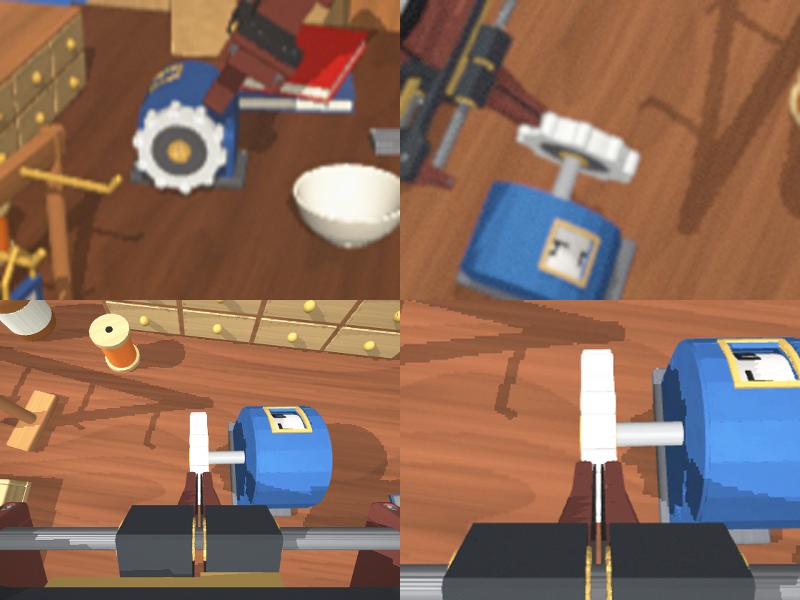

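The wrist view shows the shut fingers at the wheel's near rim, and in the other views they seem to end short of the computed TCP. I'll check the real fingertip against the pose reading, using earlier pictures.

```bash
python3 - <<'E'
from h import *
S=r.get_calibration("side");C=r.get_calibration("scene");W=r.get_calibration("wrist")
o=r.observe();T=o["tool_pos"];R=o["orientation"]
print("wrist f",W["fx"])
for b in(0,.01,.02,.03,.04):
    T4=np.array([.5154,.0729,.1465+b]); yy=np.array([.126,.992,0])
    P=T-R[:,2]*b
    print(b,"c4 side +y finger inner/outer",proj(S,T4+.021*yy).round(0),proj(S,T4+.034*yy).round(0),"| now side",proj(S,P).round(0),"scene",proj(C,P).round(0),"wrist open pads",[proj(W,P+s*.044*R[:,1]).round(0) for s in(-1,1)],"shut",proj(W,P).round(0))
g=np.load("pics/s8.npy")[130:175,255:310]; h=cv2.cvtColor(g,cv2.COLOR_RGB2HSV)
for i,row in enumerate(h): print(130+i,"".join("W" if v>130 and s<60 else "r" if (hh<12 or hh>165) and s>70 and v<140 else "b" if 95<hh<130 and s>90 else "." for hh,s,v in row))
E
```

```text
wrist f 304.5493925566227
0 c4 side +y finger inner/outer [260. 207.] [258. 210.] | now side [276. 157.] scene [243. 328.] wrist open pads [array([213., 238.]), array([341., 238.])] shut [277. 238.]
0.01 c4 side +y finger inner/outer [260. 202.] [257. 206.] | now side [278. 155.] scene [240. 326.] wrist open pads [array([210., 244.]), array([344., 244.])] shut [277. 244.]
0.02 c4 side +y finger inner/outer [260. 198.] [257. 201.] | now side [280. 152.] scene [237. 324.] wrist open pads [array([207., 250.]), array([347., 250.])] shut [277. 250.]
0.03 c4 side +y finger inner/outer [260. 194.] [257. 197.] | now side [282. 149.] scene [234. 322.] wrist open pads [array([203., 258.]), array([351., 257.])] shut [277. 258.]
0.04 c4 side +y finger inner/outer [260. 189.] [257. 193.] | now side [284. 147.] scene [231. 320.] wrist open pads [array([199., 266.]), array([355., 265.])] shut [277. 266.]
130 rrrrrrrrrrrrr..................rrrrrrrrrrrrrrrrrrrr....
131 rrrrrrrrrrrrrrrrrrrrrrrrrrr.r.rrrrrrrrrrrrrrrrrrrrrrr..
132 rrrrrrrrrrrrrrr..........rrrrrrrrrrrrrrrrrrrrrrrrrrrrr.
133 rrrrrrrrrrrrr
[... 1802 characters left out ...]
..........WWWWWWWbbbbb.rrrr.rrrrrrrrrrrr
164 WWWWWW....................WWWWWWWbbbb.rrrrrrrrrrrrrrrrr
165 .WWWWW....................WWWWWWW.bbb...rrrrrrrrrrrrrrr
166 .WWWWW....................WWWWWWWWbbb....rrrrrrrrrrrrrr
167 .WWWWW....................WWWWWWWWbbb....rrrrrrrrrrrrrr
168 .WWWWWW...................WWWWWWW.bbb....rrrrrrrrrrrrrr
169 WWWWWWWW.................WWWWWWWW.bb.....rrrrrrrrrrrrrr
170 WWWWWWWW.................WWWWWWWWbbb.....rrrrrrrrrrrrrr
171 WWWWWWWWW...............WWWWWWW.bbbb.....rrrrrrrrrrrrrr
172 .WWWWWWWWWW...........WWWWWWWW.bbbbb....rrrrrrrrrrrrrrr
173 ....WWWWWWWW........WWWWWWWWW.bbbbbb....rrrrrrrrrrrrrrr
174 .....WWWWWWWWWWWWWWWWWWWWWWWW...bbbb....rrrrrrrrrrrrrrr
```

The real fingertips end about 33 mm short of the reported TCP: in the side picture the tip is at (286,151), just outside the rim. I'll open, go 34 mm deeper along the radius, and close.

>>> send_rows --grip 0.5 --steps '[{"x":0,"y":0,"z":0,"rx":0,"ry":0,"rz":0},{"x":0,"y":0,"z":0,"rx":0,"ry":0,"rz":0},{"x":0,"y":0,"z":0,"rx":0,"ry":0,"rz":0},{"x":0,"y":0,"z":0,"rx":0,"ry":0,"rz":0},{"x":0,"y":0,"z":0,"rx":0,"ry":0,"rz":0},{"x":0.006,"y":0.0009,"z":-0.0096,"rx":0,"ry":0,"rz":0},{"x":0.006,"y":0.0009,"z":-0.0096,"rx":0,"ry":0,"rz":0},{"x":0.006,"y":0.0009,"z":-0.0096,"rx":0,"ry":0,"rz":0},{"x":0,"y":0,"z":0,"rx":0,"ry":0,"rz":0}]'

```text
clock: 15.2
tool_pos: [0.5968, -0.2431, 0.0615]
orientation: [[0.841, 0.135, 0.523], [0.113, -0.991, 0.074], [0.529, -0.003, -0.849]]
ft_force: [-0.0, -0.2, 1.0]
opening: 0.0439
grip_force: 0.0
```

>>> send_rows --grip 1 --steps '[{"x":0,"y":0,"z":0,"rx":0,"ry":0,"rz":0},{"x":0,"y":0,"z":0,"rx":0,"ry":0,"rz":0},{"x":0,"y":0,"z":0,"rx":0,"ry":0,"rz":0},{"x":0,"y":0,"z":0,"rx":0,"ry":0,"rz":0},{"x":0,"y":0,"z":0,"rx":0,"ry":0,"rz":0},{"x":0,"y":0,"z":0,"rx":0,"ry":0,"rz":0}]'

```text
clock: 15.7
tool_pos: [0.5967, -0.2444, 0.063]
orientation: [[0.841, 0.134, 0.524], [0.114, -0.991, 0.07], [0.529, 0.001, -0.849]]
ft_force: [-0.5, -1.7, 1.8]
opening: 0.0158
grip_force: 30.0
```

```bash
python3 - <<'E'
from h import *
wheel(); print(r.observe()["ft_force"])
E
```

```text
t 15.7 pos angle 152.96 rad 0.0078 y -0.0009 tilt -31.93 side 0.38 open 0.015808840508507577 j [ 0.4   0.44  0.08  2.15 -1.36  0.34  0.29]
[-0.54533157 -1.65537191  1.83047471]
```

Gripped at 15.8 mm. First stroke: pivot the tool about the hub, +64°.

>>> send_rows --steps '[{"x":-0.0006,"y":-0.0001,"z":-0.0004,"rx":-0.0135,"ry":0.0921,"rz":0},{"x":-0.0007,"y":-0.0001,"z":-0.0003,"rx":-0.0135,"ry":0.0921,"rz":0},{"x":-0.0007,"y":-0.0001,"z":-0.0003,"rx":-0.0135,"ry":0.0921,"rz":0},{"x":-0.0007,"y":-0.0001,"z":-0.0002,"rx":-0.0135,"ry":0.0921,"rz":0},{"x":-0.0007,"y":-0.0001,"z":-0.0001,"rx":-0.0135,"ry":0.0921,"rz":0},{"x":-0.0007,"y":-0.0001,"z":0,"rx":-0.0135,"ry":0.0921,"rz":0}]'

```text
clock: 16.2
tool_pos: [0.5928, -0.2445, 0.0627]
orientation: [[0.987, 0.135, 0.086], [0.135, -0.991, 0.014], [0.087, -0.002, -0.996]]
ft_force: [-2.3, -3.9, -5.7]
opening: 0.0156
grip_force: 30.0
```

```bash
python3 - <<'E'
from h import *
wheel(); print(r.observe()["ft_force"])
E
```

```text
t 16.2 pos angle -178.01 rad 0.0073 y -0.0005 tilt -5.02 side -0.06 open 0.015609731233280771 j [-0.14  0.6   0.64  1.85 -0.56  0.79 -0.64]
[-2.28348505 -3.86609663 -5.7460538 ]
```

>>> send_rows --steps '[{"x":-0.0007,"y":-0.0001,"z":0,"rx":-0.0135,"ry":0.0921,"rz":0},{"x":-0.0007,"y":-0.0001,"z":0.0001,"rx":-0.0135,"ry":0.0921,"rz":0},{"x":-0.0007,"y":-0.0001,"z":0.0002,"rx":-0.0135,"ry":0.0921,"rz":0},{"x":-0.0007,"y":-0.0001,"z":0.0003,"rx":-0.0135,"ry":0.0921,"rz":0},{"x":-0.0007,"y":-0.0001,"z":0.0003,"rx":-0.0135,"ry":0.0921,"rz":0},{"x":-0.0006,"y":-0.0001,"z":0.0004,"rx":-0.0135,"ry":0.0921,"rz":0},{"x":0,"y":0,"z":0,"rx":0,"ry":0,"rz":0},{"x":0,"y":0,"z":0,"rx":0,"ry":0,"rz":0}]'

```text
clock: 16.87
tool_pos: [0.592, -0.2445, 0.0623]
orientation: [[0.885, 0.138, -0.445], [0.121, -0.99, -0.065], [-0.45, 0.004, -0.893]]
ft_force: [1.2, -4.9, 3.0]
opening: 0.016
grip_force: 30.0
```

```bash
python3 - <<'E'
from h import *
wheel(); print(r.observe()["ft_force"])
w=r.get_calibration("wrist"); np.save("pics/w9.npy",r.grab_frame("wrist")); np.savez("pics/w9c.npz",**w)
x=np.array([np.cos(YAW),np.sin(YAW),0]);y=np.array([-np.sin(YAW),np.cos(YAW),0])
for a in(10,30,50): print(a,[proj(w,HUB-.08*y+d*y+.05*(np.sin(np.radians(a))*x+[0,0,np.cos(np.radians(a))])).round(0) for d in(-.014,0,.014)])
sc=r.grab_frame("scene");np.save("pics/s9.npy",sc); C=r.get_calibration("scene"); print(proj(C,HUB-.08*y+.05*(.5*x+[0,0,.866])))
E
```

```text
t 16.8667 pos angle -171.98 rad 0.0078 y -0.0004 tilt 26.72 side -0.02 open 0.016033730311014793 j [-0.2   0.94  0.73  1.39 -0.33  1.41 -0.89]
[ 1.1690193  -4.86206655  2.99718067]
10 [array([453., 305.]), array([427., 305.]), array([400., 306.])]
30 [array([460., 279.]), array([433., 279.]), array([405., 279.])]
50 [array([461., 245.]), array([434., 245.]), array([406., 245.])]
[246.87781812 374.70795459]
```

```bash
cat >> h.py <<'E'
def show(f,x0,x1,y0,y1,rot=False,fx=1.2,fy=.7):
    g=cv2.cvtColor(np.load(f),cv2.COLOR_RGB2GRAY)[y0:y1,x0:x1]
    g=cv2.resize(g,None,fx=fx,fy=fy,interpolation=cv2.INTER_AREA)
    for i,row in enumerate(g[::-1,::-1] if rot else g): print(f"{(y1-(i+.5)/fy if rot else y0+(i+.5)/fy):5.0f}","".join("@#+-. "[min(5,int(v)//43)] for v in row))
E
python3 - <<'E'
from h import *
show("pics/w9.npy",396,472,235,318,True)
E
```

```text
317 ---------------------------------------------------------------++##########################
  316 ----------------------------------------------------------------+##########################
  314 ------------------------------------------------------------------+########################
  313 -------------------------------------------------------------------+#######################
  312 --------------------------.............................            .-######################
  310 ----.                                                               .-+####################
  309 ---.                                                                  -+###################
  307 --.        ............................................................-+##################
  306 --        ..-------------------------------------------------------------##################
  304 +.       ..-+++++++++++++++++++++++++++++++++++++++++++++++++++++++++++++++################
  303 -        ...-+++++++++++++++++++++++++++++++++++++++++++++++++++++++++++++..+##############
  302         ..--.+++++
[... 3881 characters left out ...]
-+++++++++++++
  244 .............................................................................-+++++++++++++
  243 .............................................................................-+++++++++++++
  242 .......---------------------------------------------------------------------+++++++++++++++
  240 +++++++++++++++++++++++++++++++++++++++++++++++++++++++++++++++++++++++++++++++++++++++++++
  239 +++++++++++++++++++++++++++++++++++++++++++++++++++++++++++++++++++++++++++++++++++++++++++
  237 +++++++++++++++++++++++++++++++++++++++++++++++++++++++++++++++++++++++++++++++++++++++++++
  236 +++++++++++++++++++++++++++++++++++++++++++++++++++++++++++++++++++++++++++++++++++++++++++
```

Rotated upright, the window shows the lower loop of 6 above and the top of 5 below, with the gap at the window's centre. So the drum is at about 3.46 rad and needs +0.94 rad (54°). I'll open and swing back about the hub, with the fingers straddling the wheel.

>>> send_rows --grip 0.5 --steps '[{"x":0,"y":0,"z":0,"rx":0,"ry":0,"rz":0},{"x":0,"y":0,"z":0,"rx":0,"ry":0,"rz":0},{"x":0,"y":0,"z":0,"rx":0,"ry":0,"rz":0},{"x":0,"y":0,"z":0,"rx":0,"ry":0,"rz":0},{"x":0,"y":0,"z":0,"rx":0,"ry":0,"rz":0}]'

```text
clock: 17.38
tool_pos: [0.5913, -0.2412, 0.0616]
orientation: [[0.886, 0.135, -0.444], [0.122, -0.991, -0.058], [-0.448, -0.003, -0.894]]
ft_force: [-0.3, -0.9, -0.5]
opening: 0.0431
grip_force: 0.0
```

>>> send_rows --steps '[{"x":0.0007,"y":0.0001,"z":-0.0004,"rx":0.0135,"ry":-0.0921,"rz":0},{"x":0.0007,"y":0.0001,"z":-0.0003,"rx":0.0135,"ry":-0.0921,"rz":0},{"x":0.0007,"y":0.0001,"z":-0.0002,"rx":0.0135,"ry":-0.0921,"rz":0},{"x":0.0007,"y":0.0001,"z":-0.0001,"rx":0.0135,"ry":-0.0921,"rz":0},{"x":0.0007,"y":0.0001,"z":0,"rx":0.0135,"ry":-0.0921,"rz":0},{"x":0.0007,"y":0.0001,"z":0,"rx":0.0135,"ry":-0.0921,"rz":0},{"x":0.0007,"y":0.0001,"z":0.0001,"rx":0.0135,"ry":-0.0921,"rz":0},{"x":0.0007,"y":0.0001,"z":0.0002,"rx":0.0135,"ry":-0.0921,"rz":0},{"x":0.0007,"y":0.0001,"z":0.0003,"rx":0.0135,"ry":-0.0921,"rz":0},{"x":0.0007,"y":0.0001,"z":0.0004,"rx":0.0135,"ry":-0.0921,"rz":0},{"x":0,"y":0,"z":0,"rx":0,"ry":0,"rz":0},{"x":0,"y":0,"z":0,"rx":0,"ry":0,"rz":0}]'

```text
clock: 18.38
tool_pos: [0.5971, -0.242, 0.0614]
orientation: [[0.892, 0.137, 0.431], [0.117, -0.991, 0.071], [0.436, -0.013, -0.9]]
ft_force: [0.4, 0.5, 0.2]
opening: 0.0439
grip_force: 0.0
```

```bash
python3 - <<'E'
from h import *
wheel(); print(r.observe()["ft_force"])
W=dict(np.load("pics/w9c.npz"))
for R in(.046,.05): print([round(float(cyl(W,(433,v),HUB,YAW,R)),1) for v in(303,285.5,276,265.5,249)])
E
```

```text
t 18.3833 pos angle 153.11 rad 0.0096 y 0.0014 tilt -25.87 side -0.46 open 0.043853991786470606 j [ 0.23  0.45  0.24  2.08 -1.02  0.42 -0.09]
[0.38606452 0.46722001 0.18172782]
[5.9, 22.3, 29.4, 36.7, 47.5]
[12.1, 25.5, 31.7, 38.2, 47.8]
```

>>> send_rows --steps '[{"x":0.0002,"y":-0.002,"z":0.0005,"rx":0.0135,"ry":-0.0921,"rz":0},{"x":0,"y":0,"z":0,"rx":0,"ry":0,"rz":0},{"x":0,"y":0,"z":0,"rx":0,"ry":0,"rz":0}]'

```text
clock: 18.63
tool_pos: [0.6002, -0.2407, 0.0608]
orientation: [[0.864, 0.143, 0.483], [0.117, -0.99, 0.084], [0.49, -0.016, -0.871]]
ft_force: [0.4, 0.4, -0.1]
opening: 0.0438
grip_force: 0.0
```

>>> send_rows --grip 1 --steps '[{"x":0,"y":0,"z":0,"rx":0,"ry":0,"rz":0},{"x":0,"y":0,"z":0,"rx":0,"ry":0,"rz":0},{"x":0,"y":0,"z":0,"rx":0,"ry":0,"rz":0},{"x":0,"y":0,"z":0,"rx":0,"ry":0,"rz":0},{"x":0,"y":0,"z":0,"rx":0,"ry":0,"rz":0},{"x":0,"y":0,"z":0,"rx":0,"ry":0,"rz":0}]'

```text
clock: 19.13
tool_pos: [0.6009, -0.2431, 0.0614]
orientation: [[0.862, 0.143, 0.486], [0.12, -0.99, 0.079], [0.492, -0.01, -0.87]]
ft_force: [4.8, -4.6, -5.3]
opening: 0.0158
grip_force: 30.0
```

```bash
python3 - <<'E'
from h import *
wheel(); print(r.observe()["ft_force"])
E
```

```text
t 19.1333 pos angle 137.31 rad 0.0117 y -0.0003 tilt -29.5 side -0.41 open 0.015771425097819182 j [ 0.35  0.45  0.12  2.11 -1.18  0.37  0.1 ]
[ 4.7566176  -4.56418509 -5.33653358]
```

>>> send_rows --steps '[{"x":-0.0011,"y":-0.0001,"z":-0.0003,"rx":-0.0135,"ry":0.0921,"rz":0},{"x":-0.0011,"y":-0.0001,"z":-0.0002,"rx":-0.0135,"ry":0.0921,"rz":0},{"x":-0.0011,"y":-0.0001,"z":-0.0001,"rx":-0.0135,"ry":0.0921,"rz":0},{"x":-0.0011,"y":-0.0001,"z":0,"rx":-0.0135,"ry":0.0921,"rz":0},{"x":-0.0011,"y":-0.0001,"z":0,"rx":-0.0135,"ry":0.0921,"rz":0},{"x":-0.0011,"y":-0.0001,"z":0.0001,"rx":-0.0135,"ry":0.0921,"rz":0},{"x":-0.0011,"y":-0.0001,"z":0.0002,"rx":-0.0135,"ry":0.0921,"rz":0},{"x":-0.0011,"y":-0.0001,"z":0.0003,"rx":-0.0135,"ry":0.0921,"rz":0},{"x":-0.0011,"y":-0.0001,"z":0.0004,"rx":-0.0135,"ry":0.0921,"rz":0},{"x":-0.0011,"y":-0.0001,"z":0.0005,"rx":-0.0135,"ry":0.0921,"rz":0},{"x":0,"y":0,"z":0,"rx":0,"ry":0,"rz":0},{"x":0,"y":0,"z":0,"rx":0,"ry":0,"rz":0},{"x":0,"y":0,"z":0,"rx":0,"ry":0,"rz":0}]'

```text
clock: 20.22
tool_pos: [0.591, -0.2443, 0.0599]
orientation: [[0.924, 0.134, -0.358], [0.127, -0.991, -0.043], [-0.361, -0.006, -0.933]]
ft_force: [2.2, -11.6, -13.4]
opening: 0.016
grip_force: 30.1
```

```bash
python3 - <<'E'
from h import *
wheel(); print(r.observe()["ft_force"])
w=r.get_calibration("wrist"); np.save("pics/w10.npy",r.grab_frame("wrist")); np.savez("pics/w10c.npz",**w)
x=np.array([np.cos(YAW),np.sin(YAW),0]);y=np.array([-np.sin(YAW),np.cos(YAW),0])
c=proj(w,HUB-.08*y+.05*(.5*x+[0,0,.866])); print(c)
u,v=c.astype(int); show("pics/w10.npy",u-35,u+40,v-38,v+38,True)
for R in(.046,.05): print([(k,round(float(cyl(w,(u,k),HUB,YAW,R)),1)) for k in range(v-34,v+35,4)])
E
```

```text
t 20.2167 pos angle -168.64 rad 0.0103 y 0.0 tilt 21.14 side -0.55 open 0.015987386457238836 j [-0.18  0.87  0.7   1.47 -0.35  1.3  -0.88]
[  2.18241429 -11.6369559  -13.38294221]
[437.07790894 272.06196872]
  309 ----------------------------------------------------------------------------+#############
  308 ------------------------------------------------------------------------------+###########
  306 --.                                                                           .-##########
  305 -.                                                                              .+########
  304 .                                                                                .+#######
  302         .....................................................................     .-######
  301        ..-------------------------------------------------------------------.       +#####
  299        ..-+++++++++++++++++++++++++++++++++++++++++++++++++++++++++++++++++-        .+####
  298        ..-++###############################################+##############+-        .-+###
  296       ..--+++
[... 4013 characters left out ...]
...............................-+++++++++
  236 ................................................................................-+++++++++
  235 ................................................................................--++++++++
[(238, 49.9), (242, 47.4), (246, 44.9), (250, 42.3), (254, 39.8), (258, 37.3), (262, 34.7), (266, 32.2), (270, 29.5), (274, 26.8), (278, 24.1), (282, 21.2), (286, 18.3), (290, 15.2), (294, 11.9), (298, 8.4), (302, 4.5), (306, 0.2)]
[(238, 49.5), (242, 47.2), (246, 44.9), (250, 42.7), (254, 40.4), (258, 38.1), (262, 35.9), (266, 33.6), (270, 31.2), (274, 28.8), (278, 26.4), (282, 23.9), (286, 21.4), (290, 18.7), (294, 15.9), (298, 13.0), (302, 9.9), (306, 6.5)]
```

The window now shows the 7, slightly high, with its centre at about 24–25° against 30°. It needs about +5.5° more.

>>> send_rows --steps '[{"x":-0.0008,"y":0,"z":0.0015,"rx":-0.0068,"ry":0.046,"rz":0},{"x":-0.0005,"y":0,"z":0.0005,"rx":-0.0074,"ry":0.05,"rz":0},{"x":0,"y":0,"z":0,"rx":0,"ry":0,"rz":0},{"x":0,"y":0,"z":0,"rx":0,"ry":0,"rz":0},{"x":0,"y":0,"z":0,"rx":0,"ry":0,"rz":0}]'

```text
clock: 20.68
tool_pos: [0.588, -0.2447, 0.0618]
orientation: [[0.884, 0.131, -0.448], [0.119, -0.991, -0.055], [-0.451, -0.005, -0.892]]
ft_force: [-0.2, -12.4, -12.9]
opening: 0.0159
grip_force: 30.0
```

```bash
cat > win.py <<'E'
from h import *
wheel(); print(r.observe()["ft_force"])
w=r.get_calibration("wrist"); im=r.grab_frame("wrist"); np.save("pics/wl.npy",im)
x=np.array([np.cos(YAW),np.sin(YAW),0]);y=np.array([-np.sin(YAW),np.cos(YAW),0])
u,v=proj(w,HUB-.08*y+.05*(.5*x+[0,0,.866])).astype(int); print(u,v)
g=cv2.cvtColor(im,cv2.COLOR_RGB2GRAY)
for du in(-17,-14,-11,-8,0,8): print(du,"".join("@#+-. "[min(5,int(k)//43)] for k in g[v-36:v+38,u+du]))
for R in(.044,.046): print([(k,round(float(cyl(w,(u,k),HUB,YAW,R)),1)) for k in range(v-36,v+38,3)])
E
python3 win.py
```

```text
t 20.6833 pos angle -148.12 rad 0.0096 y 0.0001 tilt 26.83 side -0.61 open 0.01593958448207246 j [-0.18  0.93  0.7   1.39 -0.32  1.41 -0.91]
[ -0.2043975  -12.43513146 -12.86127578]
436 275
-17 .....+                                                     +++#+--    .---
-14 .....+                                 -+@@######+         +#+++--    .---
-11 .....+              @############################+        .+#+++--    .---
-8 .....+              @##############+++--.   +####+        .+++++--    .---
0 .....+                                      +####+        .+++++--    .---
8 .....+                                       -.           .+#+++--    .---
[(239, 51.6), (242, 49.6), (245, 47.6), (248, 45.6), (251, 43.5), (254, 41.5), (257, 39.5), (260, 37.4), (263, 35.4), (266, 33.2), (269, 31.1), (272, 28.9), (275, 26.6), (278, 24.3), (281, 21.9), (284, 19.4), (287, 16.8), (290, 14.0), (293, 11.1), (296, 7.9), (299, 4.4), (302, 0.4), (305, -4.2), (308, -10.1), (311, -20.3)]
[(239, 51.5), (242, 49.6), (245, 47.7), (248, 45.8), (251, 43.9), (254, 42.0), (257, 40.1), (260, 38.2), (263, 36.2), (266, 34.2), (269, 32.2), (272, 30.2), (275, 28.1), (278, 25.9), (281, 23.7), (284, 21.4), (287, 19.0), (290, 16.5), (293, 13.8), (296, 11.0), (299, 7.9), (302, 4.6), (305, 0.9), (308, -3.5), (311, -9.0)]
```

The 7 spans rows 259–288 (centre 273.7), against 270.5 for the 30° line, so I'll nudge another +2.3°.

>>> send_rows --steps '[{"x":-0.0003,"y":0,"z":0.001,"rx":-0.006,"ry":0.042,"rz":0},{"x":0,"y":0,"z":0,"rx":0,"ry":0,"rz":0},{"x":0,"y":0,"z":0,"rx":0,"ry":0,"rz":0},{"x":0,"y":0,"z":0,"rx":0,"ry":0,"rz":0}]'

```text
clock: 21.07
tool_pos: [0.5872, -0.2447, 0.0626]
orientation: [[0.864, 0.13, -0.486], [0.116, -0.991, -0.06], [-0.49, -0.004, -0.872]]
ft_force: [-1.8, -12.6, -13.8]
opening: 0.0161
grip_force: 29.9
```

>>> send_rows --grip 0.5 --steps '[{"x":0,"y":0,"z":0,"rx":0,"ry":0,"rz":0},{"x":0,"y":0,"z":0,"rx":0,"ry":0,"rz":0},{"x":0,"y":0,"z":0,"rx":0,"ry":0,"rz":0},{"x":0,"y":0,"z":0,"rx":0,"ry":0,"rz":0},{"x":0,"y":0,"z":0,"rx":0,"ry":0,"rz":0}]'

```text
clock: 21.48
tool_pos: [0.5895, -0.2392, 0.0645]
orientation: [[0.866, 0.132, -0.483], [0.121, -0.991, -0.053], [-0.486, -0.013, -0.874]]
ft_force: [0.0, 1.0, -0.1]
opening: 0.0429
grip_force: 0.0
```

```bash
python3 win.py
```

```text
t 21.4833 pos angle -153.26 rad 0.0062 y 0.0053 tilt 29.05 side -1.05 open 0.042850288200146816 j [-0.18  0.95  0.7   1.36 -0.31  1.46 -0.91]
[ 0.0246889   0.96078008 -0.12204969]
442 278
-17 -......-                                     +############################
-14 -......-                               +@@################################
-11 -......-         -+++@@@##################################################
-8 -......-         -#################+++-. +################################
0 -.......                                 +################################
8 -.......                                  -.      .#######################
[(242, 52.1), (245, 50.0), (248, 48.0), (251, 45.9), (254, 43.9), (257, 41.8), (260, 39.7), (263, 37.6), (266, 35.4), (269, 33.2), (272, 31.0), (275, 28.7), (278, 26.3), (281, 23.9), (284, 21.3), (287, 18.6), (290, 15.8), (293, 12.8), (296, 9.5), (299, 5.9), (302, 1.8), (305, -3.0), (308, -9.4), (311, -23.9), (314, nan)]
[(242, 52.1), (245, 50.2), (248, 48.2), (251, 46.3), (254, 44.4), (257, 42.4), (260, 40.4), (263, 38.4), (266, 36.4), (269, 34.4), (272, 32.3), (275, 30.1), (278, 27.9), (281, 25.6), (284, 23.3), (287, 20.8), (290, 18.3), (293, 15.6), (296, 12.7), (299, 9.5), (302, 6.1), (305, 2.2), (308, -2.4), (311, -8.3), (314, -18.8)]
```

The 7 is centred (29–30.5°) and released. I'll retreat along the radius, then level the tool.

>>> send_rows --steps '[{"x":0.006,"y":-0.003,"z":0.011,"rx":0,"ry":0,"rz":0},{"x":0.012,"y":0.0018,"z":0.0218,"rx":0,"ry":0,"rz":0},{"x":0.012,"y":0.0018,"z":0.0218,"rx":0,"ry":0,"rz":0},{"x":0.012,"y":0.0018,"z":0.0218,"rx":0,"ry":0,"rz":0},{"x":0.012,"y":0.0018,"z":0.0218,"rx":0,"ry":0,"rz":0},{"x":0.012,"y":0.0018,"z":0.0218,"rx":0,"ry":0,"rz":0},{"x":-0.02,"y":0,"z":0.03,"rx":0.0135,"ry":-0.0921,"rz":0},{"x":-0.02,"y":0,"z":0.03,"rx":0.0135,"ry":-0.0921,"rz":0},{"x":-0.02,"y":0,"z":0.02,"rx":0.0135,"ry":-0.0921,"rz":0},{"x":-0.02,"y":0,"z":0,"rx":0.0135,"ry":-0.0921,"rz":0},{"x":-0.02,"y":0,"z":0,"rx":0.0135,"ry":-0.0921,"rz":0},{"x":-0.02,"y":0,"z":0,"rx":0,"ry":0,"rz":0},{"x":0,"y":0,"z":0,"rx":0,"ry":0,"rz":0},{"x":0,"y":0,"z":0,"rx":0,"ry":0,"rz":0}]'

```text
clock: 22.7
tool_pos: [0.5344, -0.2337, 0.2653]
orientation: [[0.99, 0.137, -0.042], [0.138, -0.99, 0.014], [-0.04, -0.02, -0.999]]
ft_force: [1.1, -0.5, 0.1]
opening: 0.0441
grip_force: 0.0
```

```bash
python3 - <<'E'
exec(open("win.py").read())
s=r.grab_frame("side"); sc=r.grab_frame("scene")
g=lambda u,a,b:cv2.resize(u,(a,b),interpolation=cv2.INTER_CUBIC)
v0,u0=max(0,v-50),max(0,u-65)
cv2.imwrite("pics/fin.png",cv2.cvtColor(np.vstack([np.hstack([g(s[100:310,120:400],400,300),g(sc[100:400,160:560],400,300)]),np.hstack([g(im,400,300),g(im[v0:v0+100,u0:u0+130][::-1,::-1],400,300)])]),cv2.COLOR_RGB2BGR))
E
```

```text
t 22.7 pos angle -16.14 rad 0.2033 y 0.0187 tilt 2.28 side -1.14 open 0.044065769537106905 j [-0.3   0.36  0.81  1.69 -0.27  1.25 -0.86]
[ 1.11292278 -0.525482    0.06897301]
372 107
-17 ++++----###+++++++++++++++++++++++++++++++++++++++++++++++++++++++++++++++
-14 ++++---+###++#++++........-------------------------+++++++++++++++++++++++
-11 ++++---+###+++++++..-++..........               . .+++++++++++++++++++++++
-8 ++++-+-+####++++++..-++...                        .+++++++++++++++++++++++
0 ++++--++##+++#+++-..+++#-.                 .##-   .+++++++++++++++++++++++
8 ++++-+++######+#+-..+++                           .+++++++++++++++++++++++
[(71, nan), (74, nan), (77, nan), (80, nan), (83, nan), (86, nan), (89, nan), (92, 70.5), (95, 60.2), (98, 52.6), (101, 46.4), (104, 40.8), (107, 35.7), (110, 31.0), (113, 26.4), (116, 22.0), (119, 17.8), (122, 13.6), (125, 9.5), (128, 5.4), (131, 1.3), (134, -2.9), (137, -7.2), (140, -11.5), (143, -16.1)]
[(71, nan), (74, nan), (77, nan), (80, nan), (83, nan), (86, nan), (89, 76.8), (92, 64.0), (95, 55.9), (98, 49.5), (101, 43.8), (104, 38.7), (107, 34.0), (110, 29.6), (113, 25.3), (116, 21.2), (119, 17.2), (122, 13.2), (125, 9.3), (128, 5.4), (131, 1.4), (134, -2.5), (137, -6.6), (140, -10.7), (143, -15.0)]
```

View pics/fin.png

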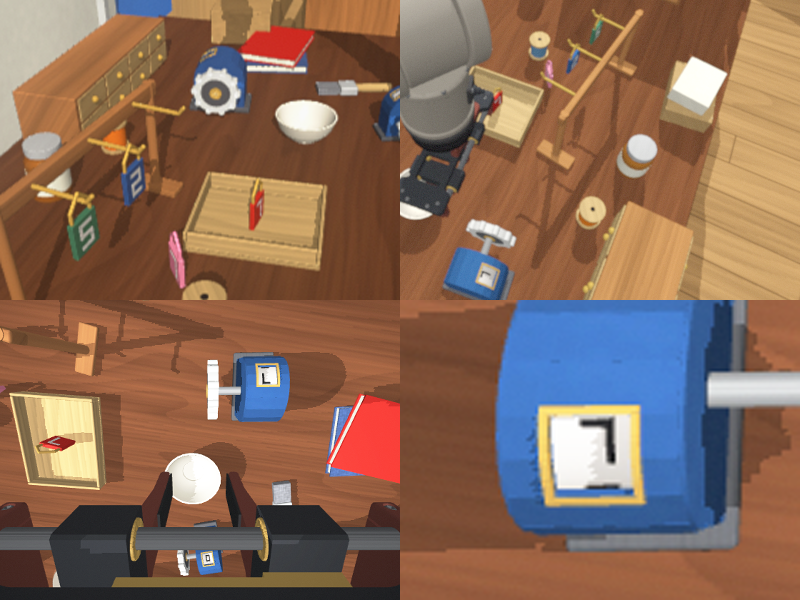

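The last picture shows the red 7 tag in the tray, with the blue and green tags still hanging and the spools and bowl in place. The 7 stands in the window (two views give about 30–31°, against 30°), and the gripper is clear.

```bash
python3 -c "
from station import r
print(r.close_job())"
```

```text
the job is handed in; nothing more can be done
None
```

The job is handed in: the red 7 tag is in the wooden tray, the counter's 7 measured within about a degree of the window's centre, the other tags, spools and bowl look undisturbed, and the gripper is clear (about 23 s of the 72 s used).

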